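Mesh a sanding drum with the sander's sprung spindle and hold it home

ROBOT

A 6-joint arm with a two-finger parallel gripper is mounted at the origin on the work surface. World frame = base frame: x ahead of the robot, y to its left, z up, the work surface at z = 0. Lengths are in mm, angles in rad, forces in N, time in s.
With the tool pointing down it reaches from about 350 to 875 mm from the base axis. Payload 4.2 kg.
Tool frame: the origin (TCP) lies midway between the tips of the shut fingers; the grasp point (between the pads) lies 19 mm behind it; z points along the fingers, y is the direction in which the jaws open and shut (so a half turn about z gives the same grasp; the last joint's range is limited). The gripper opens to 85 mm and grips with 20 to 120 N. Pads are 22 mm wide; open, the fingers measure 114 mm over their backs; the gripper's body (76 mm by 85 mm) begins 54 mm behind the grasp point. The pads swing forward as they close: fully open they stand 13 mm farther back than shut.
Start: joints at [1.584, 0.385, 0.008, 0, -1.194, -0.259], TCP at [152.051, 606.201, 231.312] pointing down, gripper open.
Joint ranges: [-3.14, 3.14], [-1.21, 2.06], [-1.07, 1.41], [-3.16, 2.05], [-2.99, -0.16], [-3.1, 3.1]. Speed limits (rad/s): [2.79, 2.79, 3.14, 3.14, 3.14, 3.14].

INTERFACE

Orientations are given as a unit quaternion [x, y, z, w].
In Python, from bench import arm gives the robot as it stands.
- The arm moves only by the tool servo_tool, never from a script. Its argument "rows" is a list of rows, each an object of numbers: "fingers": the finger opening in cm, from 0 to 8.54; "x", "y", "z": the shift along the tool's x, y, z in cm; "turn": the turn about the tool's z in degrees. A call has 1 to 10 rows; each row shifts and turns the commanded pose from where the row before left it, along the tool's axes as they then stand; what a row does not reach is not made up. A row lasts 1/12 s, in which the tool goes at most 41.7 mm and 7.16 degrees, less where a joint would pass 70% of its speed; a pose out of reach is approached as far as the arm can. A call is refused whole if a number of a shift passes 4.17 or a number of a turn 7.16, either way. A call with a gripper value outside its range is refused whole. The fingers move at their own pace and stop on an object; the grip force is fixed at half the most. Time passes only in rows, so rows that do not move let the fingers close. It gives the time, the measured TCP pose, the force and the opening at its end, in the units of the state.
- arm.read_state(): the state, without advancing time (a new reading comes with each control period).
- arm.get_image(name): name is "scene" or "top" or "wrist"; returns (picture, depth): 480x640x3 uint8, red, green, blue; 480x640 float32, mm along the optical axis (not along the pixel's ray), 0 where there is no reading.
- arm.camera_model(name): a dict with "fx", "fy", "cx", "cy" (pixels), "pose" (4x4, takes a point from camera to world coordinates). Camera axes: x right, y down, z forward; pixel columns grow to the right and rows downward; lengths in mm; the calibration is good to about 2 mm. A picture is of the moment at which its call begins: read the wrist's pose just before it. camera_model takes no time and is no camera call; for the wrist camera it gives the pose at the moment of the call.
- arm.job_done(): hands the job in, once; it reports no verdict.
The state is a dict: "clock": time; "joints": joint angles; "joint_vel": joint speeds; "joint_efforts": joint torques, N m; "position": TCP position; "ee_rot": TCP orientation; "contact_force": force on the tool from outside, world axes, zero at the start; "wrist_torque": the same for the moment, N m; "gripper_width": finger opening in mm.
Only numpy, scipy, OpenCV 4.12 (cv2) and the standard library are available. Lean on these libraries where they do the work, as an engineer would, in place of code of your own. Each camera call takes 0.05 s, during which the arm holds its last target.

TASK

Fit the wide, short sanding drum from the wooden rack to the bench sander: lift it out, turn it until the four wings of its stem mesh with the cross-shaped socket in the spindle nose, and push it down against the spring until its underside sits flush on the nose. Finish while still holding it there, pressed fully home with the gripper, because the spring lifts it again when let go. Leave the other drums standing in the rack and everything else on the bench where it is.

Things in the scene. Friction and masses are not known exactly. Their poses are not given: they have to be found in the camera images.
- drum_wide_head (a point): Centre (half-way up) of the square grip head of the wide drum, the one to fit (about 280 g): aluminium, 26 x 26 mm and 38 mm tall, its faces square to the point's x and y, z up. Below the head: brown abrasive drum, 64 mm diameter, 45 mm tall, then the stem. The point is 19 mm above the drum's top face and 64 mm above its underside. Starts upright, in any of the three rack holes.
- drum_seat (a point): Centre of the wide drum's underside, axes as its head. Rests on the rack's top, later on the nose. Below it: steel cross-shaped stem, 30 mm long, four wings 7 mm thick, 30 mm tip to tip along the point's x and y, so it repeats every quarter turn (last 5 mm: 5 mm thick, 26 mm tip to tip).
- nose_top (a point): Centre of the top face of the sander's fixed steel spindle nose (it does not turn): 54 mm diameter, top 48 mm above the bench, on a grey flange 150 mm in diameter, 8 mm thick. In its top is the cross-shaped socket: slots 9 mm wide, 32 mm end to end along the point's x and y. z up.
- plunger (a joint): Travel (m) of the spring plunger in the socket: 0 up at rest, 0.012 with the drum home. It meets the stem's end when the drum's underside is 12 mm above the nose, pushing up with 7 N there and 13 N at home, more than the drum weighs.
- rack: Fixed wooden rack block on the bench, 90 x 270 mm and 45 mm tall, with three through holes 34 mm in diameter, 85 mm apart along its y axis, one drum in each. Origin: centre of its underside.
- drum_slim_head (a point): Bystander, loose, to be left alone. Centre of the head of the slim drum in the rack (41 mm diameter, 70 mm tall; same head and stem as the wide drum, and same material). The head's top is 153 mm above the bench.
- drum_taper_head (a point): Bystander, loose, to be left alone. Centre of the head of the tapered drum in the rack (51 mm diameter at the foot, 37 mm at the top, 62 mm tall; same head and stem). The head's top is 145 mm above the bench.
- jar_mid (a point): Bystander, loose, to be left alone. Centre of a white jar, 54 mm diameter, 75 mm tall, standing between rack and sander.
- spanner_grip (a point): Bystander, loose, to be left alone. Handle of a steel spanner, 160 mm long, lying flat near the robot.
- block_mid (a point): Bystander, loose, to be left alone. Centre of a cork sanding block, 65 x 110 mm and 34 mm tall, beyond the sander.
- tape_mid (a point): Bystander, loose, to be left alone. Centre of a tape measure, 70 x 36 mm and 64 mm tall, on the far side of the bench.
Not all that is in view belongs to the job. What is shaped like the part that bears tape_mid but yellow is not meant.

How it is judged (in metres and radians):
On the way, in this order (a step that is already met when the one before it is completed fails the run):
1. the wide drum is lifted clear of the rack in the gripper (height (world z) of drum_seat above 0.085 m and contact force between drum_wide and the fingers above 1 N), for 0.1 s.
2. the stem has meshed: it is at least 10 mm down in the socket (horizontal distance between drum_seat and nose_top below 0.004 m and z of drum_seat in the frame of nose_top below 0.02 m), for 0.05 s.
At the end, for the whole second after the job is handed in: For the last second the wide drum stands still and upright (0.06 rad) on the nose, within 4 mm of centre, underside within 2.5 mm of it, plunger down over 9 mm, pressed with over 6 N, fingers on it with over 1 N; other drums and loose things upright (0.3 rad) and within 30 mm of their starts (horizontal distance between drum_seat and nose_top below 0.004 m and z of drum_seat in the frame of nose_top below 0.0025 m and angle between drum_seat's own z axis and vertical below 0.06 rad and value of joint plunger above 0.009 m and contact force between drum_wide and sander above 6 N and contact force between drum_wide and the fingers above 1 N and linear speed of drum_wide below 0.02 m/s and distance of each of drum_slim_head, drum_taper_head, jar_mid, spanner_grip, block_mid, tape_mid from where it was at the start of the episode below 0.03 m and angle between each of drum_slim_head, drum_taper_head, jar_mid, spanner_grip, block_mid, tape_mid's own z axis and vertical below 0.3 rad); the arm keeps its last pose, push and grip.
It fails at once if another drum is moved more than 30 mm or tipped (distance of any of drum_slim_head, drum_taper_head from where it was at the start of the episode above 0.03 m or angle between any of drum_slim_head, drum_taper_head's own z axis and vertical above 0.3 rad).
It fails at once if a loose bystander is moved more than 30 mm or tipped (distance of any of jar_mid, spanner_grip, block_mid, tape_mid from where it was at the start of the episode above 0.03 m or angle between any of jar_mid, spanner_grip, block_mid, tape_mid's own z axis and vertical above 0.3 rad).
It also fails if it takes over 48 s, if anything falls off the work surface, if the arm or the gripper's body presses on something with over 40 N, if the wrist force passes 120 N, or if a joint passes its speed limit or range.

## Working session

There is one attempt and no reset: what is moved stays moved. The work goes in short steps, Python scripts to look and compute and a tool call to move; the robot and the scene stay as the last step left them, time stands still between calls to the robot, and variables do not carry over. Pictures are saved under pics/ and viewed, and the job is handed in when it is done.

Besides the shell and the picture viewer there is one more tool, called after "Request:" as name(argument=value, ...), one argument or row to a line, values as JSON. servo_tool: Moves the arm, as the interface text tells. Its arguments: {"type":"object","properties":{"rows":{"type":"array","items":{"type":"object","properties":{"fingers":{"type":"number"},"x":{"type":"number"},"y":{"type":"number"},"z":{"type":"number"},"turn":{"type":"number"}}}}},"required":["rows"]}

```bash
mkdir -p pics; ls
python3 - <<'E'
from bench import arm
import cv2,numpy as np
s=arm.read_state();print(s)
for n in ("scene","top","wrist"):
    m=arm.camera_model(n);print(n,m['fx'],m['fy'],m['cx'],m['cy']);print(np.round(np.array(m['pose']),3))
    p,d=arm.get_image(n);cv2.imwrite(f"pics/{n}0.png",p[...,::-1]);np.savez(f"pics/{n}0.npz",p=p,d=d,pose=np.array(m['pose']))
E
```

```text
pics
{'clock': 0.0, 'joints': array([ 1.58360104e+00,  3.85568271e-01,  6.59828088e-03, -5.52164799e-04,
       -1.19404445e+00, -2.58580573e-01]), 'joint_vel': array([ 5.81979659e-04, -2.63622473e-04,  1.34215420e-03, -1.30072823e-03,
       -8.91940364e-05, -8.60058878e-05]), 'joint_efforts': array([-1.30682874e-03, -3.92288911e+01,  1.88398021e+01,  4.18617457e+00,
       -4.64544370e-03, -3.36777262e-06]), 'position': array([151.90494335, 605.62425923, 230.1958808 ]), 'ee_rot': array([ 9.92445642e-01, -1.22679872e-01, -1.04218285e-04,  1.13357447e-03]), 'contact_force': array([-0.45396499,  0.62290544,  0.07071599]), 'wrist_torque': array([-0.02928376,  0.02702916, -0.03105934]), 'gripper_width': 85.29687147435321}
scene 503.1206955765858 503.1206955765858 323.18958576824394 244.2363959514532
[[ 4.340000e-01  6.050000e-01 -6.680000e-01  1.175017e+03]
 [ 9.010000e-01 -2.930000e-01  3.200000e-01 -2.246360e+02]
 [-3.000000e-03 -7.410000e-01 -6.720000e-01  6.717430e+02]
 [ 0.000000e+00  0.000000e+00  0.000000e+00  1.000000e+00]]
top 554.3016695387768 554.3016695387768 326.72268141808706 243.6249213625055
[[ 0.000000e+00 -9.950000e-01  1.040000e-01  5.073760e+02]
 [-1.000000e+00 -1.000000e-03 -6.000000e-03  4.356700e+01]
 [ 6.000000e-03 -1.040000e-01 -9.950000e-01  1.243435e+03]
 [ 0.000000e+00  0.000000e+00  0.000000e+00  1.000000e+00]]
wrist 351.36299289132006 351.36299289132006 317.9917505759383 244.40289997961435
[[-2.44000e-01 -9.19000e-01 -3.10000e-01  2.31869e+02]
 [-9.70000e-01  2.32000e-01  7.60000e-02  5.86172e+02]
 [ 2.00000e-03  3.19000e-01 -9.48000e-01  3.73520e+02]
 [ 0.00000e+00  0.00000e+00  0.00000e+00  1.00000e+00]]
```

View pics/scene0.png

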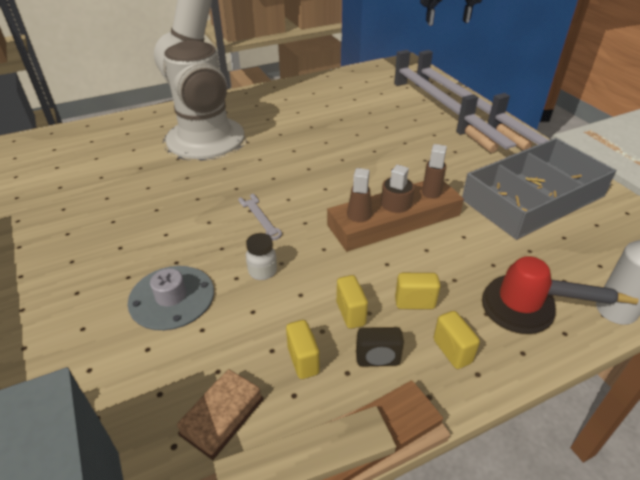

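View pics/top0.png

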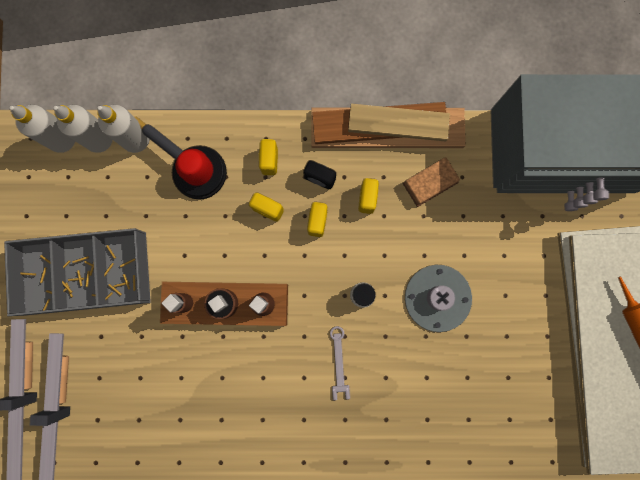

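View pics/wrist0.png

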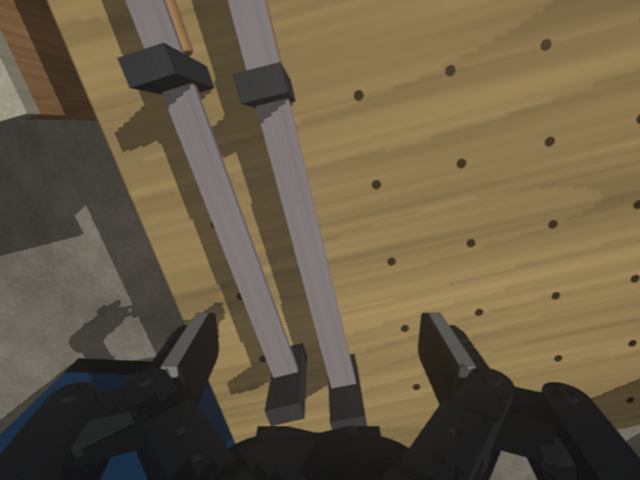

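The top picture shows three drums in the rack at (173,303), (219,303) and (260,303), the jar at (364,295) and the nose at (443,298). The middle drum looks shortest and widest, so I'll confirm it in an enlarged crop and measure.

```bash
cat > h.py <<'E'
import numpy as np,cv2
from bench import arm
def ray(m,u,v,z):
    P=np.array(m['pose']);d=np.array([(u-m['cx'])/m['fx'],(v-m['cy'])/m['fy'],1.])
    w=P[:3,:3]@d;o=P[:3,3];return o+w*(z-o[2])/w[2]
def pts(m,d):
    v,u=np.mgrid[0:480,0:640];P=np.array(m['pose'])
    c=np.stack([(u-m['cx'])/m['fx']*d,(v-m['cy'])/m['fy']*d,d],-1)
    return c@P[:3,:3].T+P[:3,3]
E
python3 - <<'E'
from h import *
f=np.load('pics/top0.npz');p,d=f['p'],f['d'];m=arm.camera_model('top');X=pts(m,d)
a=cv2.resize(p[270:340,145:300],None,fx=5,fy=5,interpolation=cv2.INTER_CUBIC)
cv2.imwrite('pics/crop_rack.png',a[...,::-1])
a=cv2.resize(p[255:340,395:485],None,fx=6,fy=6,interpolation=cv2.INTER_CUBIC);cv2.imwrite('pics/crop_nose.png',a[...,::-1])
hs=cv2.cvtColor(p,cv2.COLOR_RGB2HSV)
z=X[...,2]
for (u,v) in ((173,303),(219,303),(260,303)):
    s=np.s_[v-15:v+15,u-18:u+18]
    zz=z[s];top=np.percentile(zz,98)
    mk=(abs(zz-top)<6).astype(np.uint8)
    q=X[s][mk>0];r=cv2.minAreaRect(np.float32(q[:,:2]));print(top,mk.sum(),q.mean(0),r)
    # drum widths: pts between
s=np.s_[255:340,395:485];zz=z[s]
mk=(abs(zz-48)<5);q=X[s][mk];print('nose',mk.sum(),q.mean(0),cv2.minEnclosingCircle(np.float32(q[:,:2])))
mk=(abs(zz-8)<4);q=X[s][mk];print('flange',cv2.minEnclosingCircle(np.float32(q[:,:2])),q[:,2].mean())
s=np.s_[275:335,150:300];zz=z[s];mk=abs(zz-45)<5;q=X[s][mk];print('rack',cv2.minAreaRect(np.float32(q[:,:2])))
s=np.s_[275:320,345:385];zz=z[s];mk=abs(zz-75)<6;q=X[s][mk];print('jar',q.mean(0))
E
```

```text
153.10779837813428 183 [505.15793588 344.7509322  150.93873935] ((505.10205078125, 344.79095458984375), (26.824615478515625, 25.989864349365234), 44.75600814819336)
128.4395508987696 165 [503.58971339 259.40558721 126.09837202] ((503.543212890625, 259.5244140625), (25.856224060058594, 25.259140014648438), 35.430233001708984)
146.07667801766186 165 [502.13943433 175.08388702 143.61393708] ((502.2684020996094, 174.78866577148438), (25.767532348632812, 25.674484252929688), 54.021602630615234)
nose 374 [ 515.00012435 -210.12624862   47.08610433] ((515.6572875976562, -210.46241760253906), 27.365623474121094)
flange ((518.4204711914062, -212.1495819091797), 128.471923828125) 7.440332077486656
rack ((503.5578308105469, 259.93963623046875), (270.5772705078125, 90.0431900024414), 88.98724365234375)
jar [522.33515236 -40.37505543  73.98976921]
```

View pics/crop_rack.png

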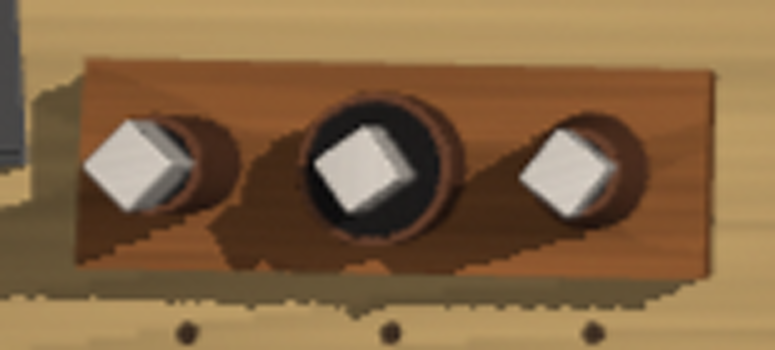

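View pics/crop_nose.png

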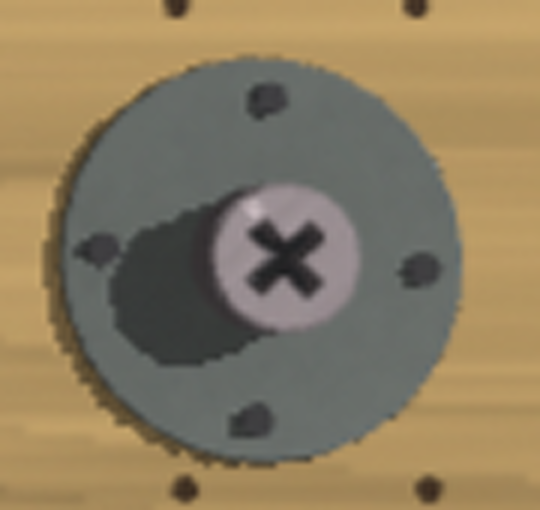

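The middle drum at (219,303) is the one meant. Its head top is at 128 mm (45+45+38) and it has the widest disc. The drums on either side have head tops at 153 mm (slim) and 146 mm (taper). The socket cross is clear at about (443,298). Next I'll move above the wide drum for a close look.

```bash
cat >> h.py <<'E'
from scipy.spatial.transform import Rotation as Ro
def go(tx,ty,tz,jaw=None):
    s=arm.read_state();R=Ro.from_quat(s['ee_rot']).as_matrix()
    l=R.T@(np.array([tx,ty,tz])-s['position'])/10
    a=np.degrees(np.arctan2(R[1,1],R[0,1]))
    print('clock',s['clock'],'pos',s['position'].round(1),'cm shift tool',l.round(2),'jaw ang',round(a,2),'tilt',np.degrees(np.arccos(-R[2,2])).round(2),'j6',s['joints'][5].round(2),'F',s['contact_force'].round(1),'w',round(s['gripper_width'],1))
    if jaw is not None: print('turn deg',-((jaw-a+90)%180-90))
E
python3 -c "
from h import *
go(503.5,259.5,215,35.4)"
```

```text
clock 0.15 pos [151.9 605.8 230.5] cm shift tool [42.53 25.03  1.6 ] jaw ang -104.09 tilt 0.09 j6 -0.26 F [ 0.5  0.1 -0.2] w 85.6
turn deg 40.514485842835086
```

Request:
servo_tool(
  rows=[
    {"x": 3.27, "y": 1.92},
    {"x": 3.27, "y": 1.92},
    {"x": 3.27, "y": 1.92},
    {"x": 3.27, "y": 1.92},
    {"x": 3.27, "y": 1.92},
    {"x": 3.27, "y": 1.92},
    {"x": 3.27, "y": 1.92},
    {"x": 3.27, "y": 1.92},
    {"x": 3.27, "y": 1.92},
    {"x": 3.27, "y": 1.92},
  ],
)

```text
invalid input at $.rows[0]: expected keys fingers, x, y, z, turn
```

Request:
servo_tool(
  rows=[
    {"x": 3.27, "y": 1.92},
    {"x": 3.27, "y": 1.92},
    {"x": 3.27, "y": 1.92},
    {"turn": 6.75},
    {"turn": 6.75},
    {"turn": 6.75},
    {"turn": 6.75},
    {"turn": 6.75},
    {"turn": 6.75},
    {"fingers": 6.5},
  ],
)

```text
invalid input at $.rows[0]: expected keys fingers, x, y, z, turn
```

Request:
servo_tool(
  rows=[
    {"fingers": 6.5},
    {"fingers": 6.5},
    {"fingers": 6.5},
  ],
)

```text
invalid input at $.rows[0]: expected keys fingers, x, y, z, turn
```

Run:
```python
from h import *
go(503.5,259.5,215,35.4)
m=arm.camera_model('wrist');p,d=arm.get_image('wrist');cv2.imwrite('pics/wrist1.png',p[...,::-1]);np.savez('pics/w1.npz',p=p,d=d,pose=m['pose'])
X=pts(m,d);mk=(abs(X[...,2]-128)<4)&(np.hypot(X[...,0]-503.5,X[...,1]-259.5)<25)
q=X[mk];print(mk.sum(),q.mean(0),cv2.minAreaRect(np.float32(q[:,:2])))
```

```text
clock 0.15 pos [151.9 605.8 230.5] cm shift tool [42.53 25.03  1.6 ] jaw ang -104.09 tilt 0.09 j6 -0.26 F [ 0.5  0.1 -0.2] w 85.6
turn deg 40.514485842835086
0 [nan nan nan] ((0.0, 0.0), (0.0, 0.0), 0.0)<stdin>:5: RuntimeWarning: Mean of empty slice.
  ret = um.true_divide(
```

View pics/wrist1.png

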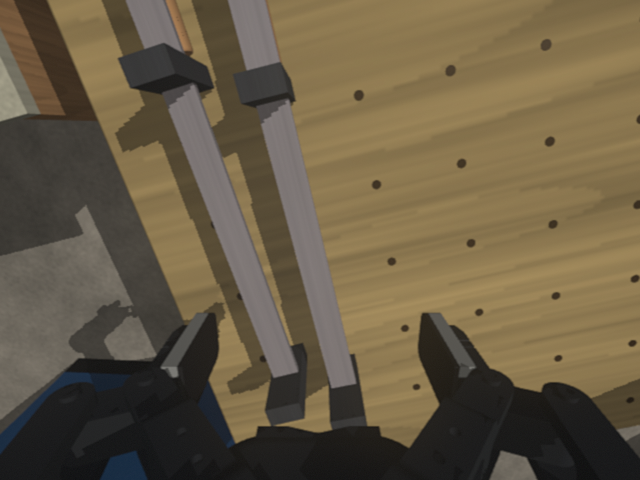

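The calls were refused because every row needs all five keys, so nothing moved. I'll resend them.

Request:
servo_tool(
  rows=[
    {"fingers": 8.5, "x": 3.27, "y": 1.92, "z": 0, "turn": 0},
    {"fingers": 8.5, "x": 3.27, "y": 1.92, "z": 0, "turn": 0},
    {"fingers": 8.5, "x": 3.27, "y": 1.92, "z": 0, "turn": 0},
    {"fingers": 8.5, "x": 3.27, "y": 1.92, "z": 0, "turn": 0},
    {"fingers": 8.5, "x": 3.27, "y": 1.92, "z": 0, "turn": 0},
    {"fingers": 8.5, "x": 3.27, "y": 1.92, "z": 0, "turn": 0},
    {"fingers": 8.5, "x": 3.27, "y": 1.92, "z": 0, "turn": 0},
    {"fingers": 8.5, "x": 3.27, "y": 1.92, "z": 0, "turn": 0},
    {"fingers": 8.5, "x": 3.27, "y": 1.92, "z": 0, "turn": 0},
    {"fingers": 8.5, "x": 3.27, "y": 1.92, "z": 0, "turn": 0},
  ],
)

```text
clock: 1.03
position: [423.4, 338.9, 231.4]
ee_rot: [0.992, -0.122, -0.0, -0.0]
contact_force: [0.9, 0.5, -0.7]
gripper_width: 84.7
```

Request:
servo_tool(
  rows=[
    {"fingers": 8.5, "x": 3.27, "y": 1.92, "z": 0, "turn": 0},
    {"fingers": 8.5, "x": 3.27, "y": 1.92, "z": 0, "turn": 0},
    {"fingers": 8.5, "x": 3.27, "y": 1.92, "z": 0, "turn": 0},
    {"fingers": 6.5, "x": 0, "y": 0, "z": 0, "turn": 6.75},
    {"fingers": 6.5, "x": 0, "y": 0, "z": 0, "turn": 6.75},
    {"fingers": 6.5, "x": 0, "y": 0, "z": 0, "turn": 6.75},
    {"fingers": 6.5, "x": 0, "y": 0, "z": 0, "turn": 6.75},
    {"fingers": 6.5, "x": 0, "y": 0, "z": 0, "turn": 6.75},
    {"fingers": 6.5, "x": 0, "y": 0, "z": 0, "turn": 6.75},
    {"fingers": 6.5, "x": 0, "y": 0, "z": 0, "turn": 0},
  ],
)

```text
clock: 1.87
position: [503.5, 260.5, 231.1]
ee_rot: [0.888, -0.459, -0.0, 0.0]
contact_force: [0.5, -0.1, -0.5]
gripper_width: 65.1
```

Request:
servo_tool(
  rows=[
    {"fingers": 6.5, "x": 0, "y": 0, "z": 0, "turn": 0},
    {"fingers": 6.5, "x": 0, "y": 0, "z": 0, "turn": 0},
  ],
)

```text
clock: 2.03
position: [503.6, 260.6, 231.2]
ee_rot: [0.889, -0.457, -0.0, 0.0]
contact_force: [-0.6, 0.3, 0.3]
gripper_width: 65.0
```

Run:
```python
from h import *
go(503.5,259.5,215,35.4)
m=arm.camera_model('wrist');p,d=arm.get_image('wrist');cv2.imwrite('pics/wrist2.png',p[...,::-1]);np.savez('pics/w2.npz',p=p,d=d,pose=m['pose'])
X=pts(m,d);mk=(abs(X[...,2]-128)<4)&(np.hypot(X[...,0]-503.5,X[...,1]-259.5)<25)
q=X[mk];print(mk.sum(),q.mean(0),cv2.minAreaRect(np.float32(q[:,:2])))
```

```text
clock 2.0333 pos [503.6 260.6 231.2] cm shift tool [0.09 0.07 1.62] jaw ang -144.44 tilt 0.01 j6 -0.14 F [-0.6  0.3  0.3] w 65.0
turn deg 0.15693938115816763
1189 [503.84308882 261.703761   128.38742689] ((503.2619323730469, 262.3468017578125), (25.782859802246094, 26.698467254638672), 34.38941955566406)
```

View pics/wrist2.png

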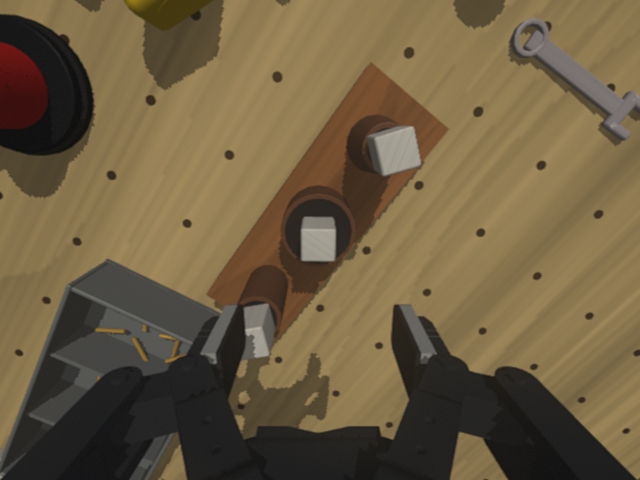

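Head at (319,240), midway between the fingers (219 and 419). Wrist and top measurements agree within about 2 mm: (503.8,261.7) against (503.6,259.4). The TCP stands at their mean, so I'll descend and grip.

Request:
servo_tool(
  rows=[
    {"fingers": 6.5, "x": 0, "y": 0, "z": 3.0, "turn": 0},
    {"fingers": 6.5, "x": 0, "y": 0, "z": 3.0, "turn": 0},
    {"fingers": 6.5, "x": 0, "y": 0, "z": 3.0, "turn": 0},
    {"fingers": 6.5, "x": 0, "y": 0, "z": 2.0, "turn": 0},
    {"fingers": 6.5, "x": 0, "y": 0, "z": 1.5, "turn": 0},
    {"fingers": 6.5, "x": 0, "y": 0, "z": 1.2, "turn": 0},
    {"fingers": 6.5, "x": 0, "y": 0, "z": 0, "turn": 0},
  ],
)

```text
clock: 2.67
position: [502.1, 259.5, 91.5]
ee_rot: [0.889, -0.458, -0.001, 0.003]
contact_force: [0.4, -0.4, -0.3]
gripper_width: 64.7
```

Request:
servo_tool(
  rows=[
    {"fingers": 4, "x": 0, "y": 0, "z": 0, "turn": 0},
    {"fingers": 3, "x": 0, "y": 0, "z": 0, "turn": 0},
    {"fingers": 2, "x": 0, "y": 0, "z": 0, "turn": 0},
    {"fingers": 1, "x": 0, "y": 0, "z": 0, "turn": 0},
    {"fingers": 0, "x": 0, "y": 0, "z": 0, "turn": 0},
    {"fingers": 0, "x": 0, "y": 0, "z": 0, "turn": 0},
    {"fingers": 0, "x": 0, "y": 0, "z": 0, "turn": 0},
  ],
)

```text
clock: 3.25
position: [504.2, 261.1, 95.6]
ee_rot: [0.889, -0.458, 0.001, -0.001]
contact_force: [-1.1, 0.0, 5.9]
gripper_width: 25.3
```

Request:
servo_tool(
  rows=[
    {"fingers": 0, "x": 0, "y": 0, "z": -0.5, "turn": 0},
    {"fingers": 0, "x": 0, "y": 0, "z": -1.0, "turn": 0},
    {"fingers": 0, "x": 0, "y": 0, "z": -1.5, "turn": 0},
    {"fingers": 0, "x": 0, "y": 0, "z": -2.0, "turn": 0},
    {"fingers": 0, "x": 0, "y": 0, "z": -2.0, "turn": 0},
    {"fingers": 0, "x": 0, "y": 0, "z": -2.0, "turn": 0},
    {"fingers": 0, "x": 0, "y": 0, "z": -2.0, "turn": 0},
    {"fingers": 0, "x": 0, "y": 0, "z": -2.0, "turn": 0},
    {"fingers": 0, "x": 0, "y": 0, "z": -1.5, "turn": 0},
    {"fingers": 0, "x": 0, "y": 0, "z": -1.0, "turn": 0},
  ],
)

```text
clock: 4.08
position: [503.6, 260.6, 251.2]
ee_rot: [0.889, -0.459, 0.0, -0.001]
contact_force: [0.3, 0.5, -2.5]
gripper_width: 25.1
```

Run:
```python
from h import *
go(515,-60,250,44)
m=arm.camera_model('wrist');p,d=arm.get_image('wrist');cv2.imwrite('pics/wrist3.png',p[...,::-1]);np.savez('pics/w3.npz',p=p,d=d,pose=m['pose'])
p,d=arm.get_image('scene');cv2.imwrite('pics/scene3.png',p[...,::-1])
```

```text
clock 4.0833 pos [503.6 260.6 251.2] cm shift tool [26.79 17.65  0.09] jaw ang -144.59 tilt 0.09 j6 -0.15 F [ 0.3  0.5 -2.5] w 25.1
turn deg -8.586637533619978
```

View pics/wrist3.png

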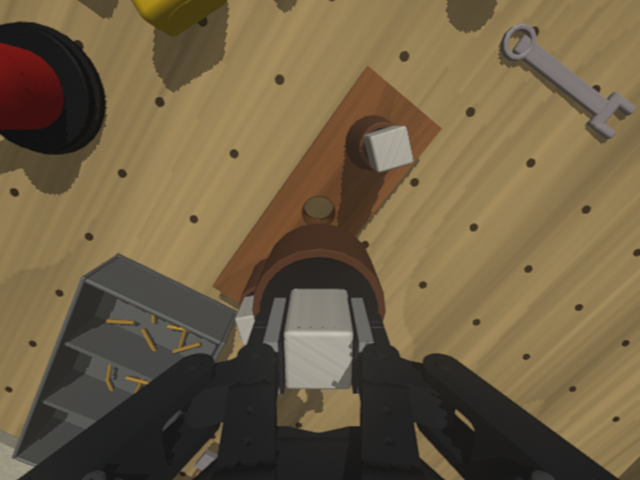

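View pics/scene3.png

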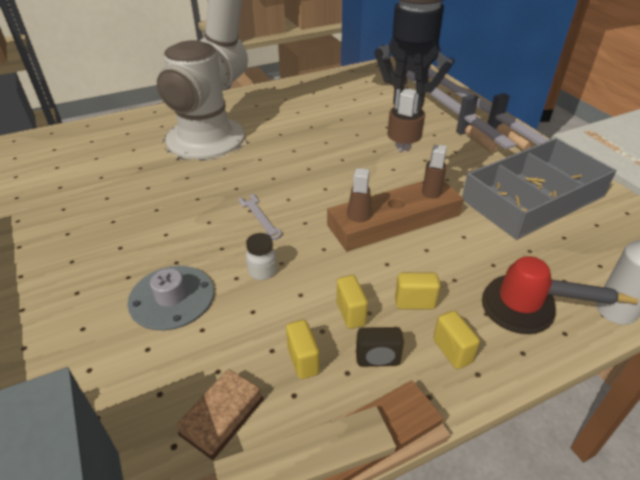

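The drum is lifted, its head at (319,335) between the pads, and the other two drums are undisturbed. Now I'll measure how the head sits in the tool and get a first socket angle from the top view.

```bash
cat >> h.py <<'E'
def cross(m,p,c,z=48,save=None):
    # dark pixels of socket within 17mm of c cast to plane z; centroid and 4-fold angle
    v,u=np.mgrid[0:480,0:640]
    P=np.array(m['pose']);D=np.stack([(u-m['cx'])/m['fx'],(v-m['cy'])/m['fy'],np.ones(u.shape)],-1)@P[:3,:3].T
    W=P[:3,3]+D*((z-P[2,3])/D[...,2])[...,None]
    g=cv2.cvtColor(p,cv2.COLOR_RGB2GRAY).astype(float)
    c=np.array(c,float)
    for k in range(6):
        r=np.hypot(W[...,0]-c[0],W[...,1]-c[1]);s=r<21
        lo,hi=np.percentile(g[s],5),np.percentile(g[s],80);mk=s&(g<(lo+hi)/2)
        q=W[mk][:,:2];c=q.mean(0)
    w=q-c;rr=np.hypot(*w.T);th=np.arctan2(w[:,1],w[:,0]);o=rr>6
    a=np.angle((rr[o]**2*np.exp(4j*th[o])).sum())/4
    print('cross c',c.round(2),'ang mod90',np.degrees(a)%90,'n',mk.sum(),'rmax',rr.max().round(1),'area',lo,hi)
    return c,np.degrees(a)%90
def head():
    s=arm.read_state();m=arm.camera_model('wrist');p,d=arm.get_image('wrist')
    R=Ro.from_quat(s['ee_rot']).as_matrix();T=(pts(m,d)-s['position'])@R
    return s,m,p,d,T
E
python3 - <<'E'
from h import *
f=np.load('pics/top0.npz');cross(arm.camera_model('top'),f['p'],(515,-210))
f=np.load('pics/w3.npz');m=arm.camera_model('wrist');s=arm.read_state();R=Ro.from_quat(s['ee_rot']).as_matrix()
T=(pts(m,f['d'])-s['position'])@R
for u,v in((319,335),(319,310),(319,300),(319,370),(319,275),(270,290),(370,290),(319,240)): print(u,v,T[v,u].round(1))
g=cv2.resize(f['p'][200:420,220:420],None,fx=3,fy=3,interpolation=cv2.INTER_CUBIC);cv2.imwrite('pics/crophead.png',g[:600,:,::-1])
E
```

```text
cross c [ 515.16 -211.28] ang mod90 40.83185257869694 n 96 rmax 15.3 area 37.0 146.0
319 335 [ 10.    0.1 -32.4]
319 310 [ 10.9   0.2 -15.8]
319 300 [11.2  0.2 -7.6]
319 370 [ -5.2   0.1 -32.6]
319 275 [18.   0.2  3.6]
270 290 [ 10.5 -22.4   3.5]
370 290 [10.9 23.6  2.7]
319 240 [30.3  0.3 17.2]
```

View pics/crophead.png

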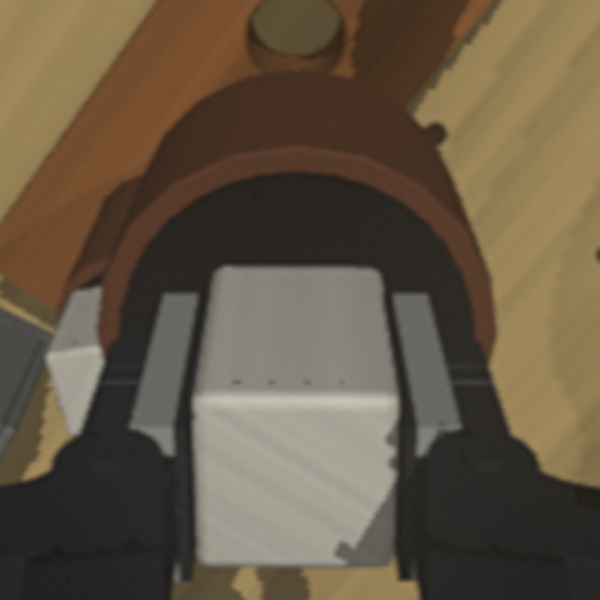

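Next, a careful head centre in tool axes from the same wrist camera, using edge rays on known planes, with the 26 mm and 64 mm sizes as checks.

Run:
```python
from h import *
f=np.load('pics/w3.npz');m=arm.camera_model('wrist');s=arm.read_state();R=Ro.from_quat(s['ee_rot']).as_matrix()
T=(pts(m,f['d'])-s['position'])@R
p=f['p'];g=cv2.cvtColor(p,cv2.COLOR_RGB2GRAY).astype(float)
def tr(u,v,z):
    P=np.array(m['pose']);d=R.T@(P[:3,:3]@np.array([(u-m['cx'])/m['fx'],(v-m['cy'])/m['fy'],1.]));o=R.T@(P[:3,3]-s['position'])
    return o+d*(z-o[2])/d[2]
# top plane
mk=np.zeros(g.shape,bool);mk[338:380,295:340]=True;q=T[mk];zt=np.median(q[:,2]);print('top z',zt,q[:,2].std())
print('plane fit',np.linalg.lstsq(np.c_[q[:,0],q[:,1],np.ones(len(q))],q[:,2],rcond=None)[0])
q=T[300:328,295:342].reshape(-1,3);print('front face x=a*y+b*z+c',np.linalg.lstsq(np.c_[q[:,1],q[:,2],np.ones(len(q))],q[:,0],rcond=None)[0],np.median(q[:,0]))
print(g[325:340,319].astype(int),g[380:396,305].astype(int))
print('row360',[(u,int(g[360,u])) for u in list(range(279,292))+list(range(345,358))])
from numpy import gradient
for u in (295,305,315,325,335):
    col=g[:,u];fr=325+np.argmax(np.gradient(col[325:340]));b=380+np.argmin(np.gradient(col[380:396]))
    print(u,fr,b,tr(u,fr,zt)[:2].round(2),tr(u,b,zt)[:2].round(2))
# drum top points
z5=T[...,2];mk=(z5>1)&(z5<7)&(abs(T[...,1])<34)&(T[...,0]>0)&(T[...,0]<34)
q=T[mk];print(mk.sum(),'disc z',np.median(q[:,2]),'x max by y')
for y0 in(-15,-10,-5,0,5,10,15):
    k=abs(q[:,1]-y0)<1;print(y0,q[k,0].max().round(2),np.sqrt(32**2-y0**2).round(2))
```

```text
top z -32.98137725058889 6.712739644829102
plane fit [-6.28745203e-01 -8.83839888e-03 -3.30838241e+01]
front face x=a*y+b*z+c [-3.65316521e-03 -3.37464125e-01  5.06808493e+00] 11.421800846714152
[132 132 132 131 133 145 163 180 190 187 178 170 164 162 164] [156 158 159 158 155 155 154 141 116 107 100 109 114 120 130 131]
row360 [(279, 43), (280, 46), (281, 48), (282, 43), (283, 39), (284, 65), (285, 108), (286, 137), (287, 149), (288, 156), (289, 160), (290, 161), (291, 161), (345, 163), (346, 163), (347, 163), (348, 163), (349, 160), (350, 148), (351, 114), (352, 66), (353, 39), (354, 43), (355, 42), (356, 39), (357, 39)]
295 331 388 [12.03 -8.55] [-13.14  -9.09]
305 331 387 [12.03 -4.94] [-12.68  -5.25]
315 331 388 [12.03 -1.33] [-13.15  -1.42]
325 331 387 [12.02  2.28] [-12.68   2.42]
335 331 380 [12.02  5.88] [-9.43  6.2 ]
5035 disc z 3.4501538405319114 x max by y
-15 26.94 28.27
-10 29.03 30.4
-5 30.02 31.61
0 30.49 32.0
5 29.67 31.61
10 29.02 30.4
15 26.66 28.27
```

Head centre in the tool is about (−0.8, −0.2) mm. The top-view socket angle is about 41°, so the turn needed is about −5.4°. I'll move so the nose lies ahead of the drum in the wrist view.

```bash
python3 -c "
from h import *
go(460,-133,200,40.8)"
```

```text
clock 4.1833 pos [504.1 261.  251.1] cm shift tool [29.56 26.44  5.01] jaw ang -144.58 tilt 0.19 j6 -0.15 F [ 0.   0.4 -3. ] w 25.3
turn deg -5.380867282962072
```

Request:
servo_tool(
  rows=[
    {"fingers": 0, "x": 1.5, "y": 1.3, "z": 0, "turn": 0},
    {"fingers": 0, "x": 2.6, "y": 2.3, "z": 0, "turn": 0},
    {"fingers": 0, "x": 2.6, "y": 2.3, "z": 0, "turn": 0},
    {"fingers": 0, "x": 2.6, "y": 2.3, "z": 0, "turn": 0},
    {"fingers": 0, "x": 2.6, "y": 2.3, "z": 0, "turn": 0},
    {"fingers": 0, "x": 2.6, "y": 2.3, "z": 0, "turn": 0},
    {"fingers": 0, "x": 2.6, "y": 2.3, "z": 0, "turn": 0},
    {"fingers": 0, "x": 2.6, "y": 2.3, "z": 0, "turn": 0},
    {"fingers": 0, "x": 2.6, "y": 2.3, "z": 0, "turn": 0},
    {"fingers": 0, "x": 2.6, "y": 2.3, "z": 0, "turn": 0},
  ],
)

```text
clock: 5.02
position: [466.7, -71.6, 247.9]
ee_rot: [0.889, -0.459, -0.001, 0.001]
contact_force: [0.7, -0.1, -2.8]
gripper_width: 25.4
```

Request:
servo_tool(
  rows=[
    {"fingers": 0, "x": 2.6, "y": 2.3, "z": 1.0, "turn": 0},
    {"fingers": 0, "x": 2.1, "y": 2.1, "z": 2.0, "turn": 0},
    {"fingers": 0, "x": 0, "y": 0, "z": 2.0, "turn": -2.7},
    {"fingers": 0, "x": 0, "y": 0, "z": 0, "turn": -2.7},
    {"fingers": 0, "x": 0, "y": 0, "z": 0, "turn": 0},
    {"fingers": 0, "x": 0, "y": 0, "z": 0, "turn": 0},
  ],
)

```text
clock: 5.52
position: [459.3, -133.9, 198.5]
ee_rot: [0.909, -0.417, -0.001, 0.0]
contact_force: [-0.6, -0.2, -2.3]
gripper_width: 25.3
```

Run:
```python
from h import *
go(515,-211,200,40.8)
m=arm.camera_model('wrist');p,d=arm.get_image('wrist');cv2.imwrite('pics/wrist4.png',p[...,::-1]);np.savez('pics/w4.npz',p=p,d=d,pose=m['pose'])
c,a=cross(m,p,(515,-211))
go(c[0],c[1],200,a)
```

```text
clock 5.5167 pos [ 459.3 -133.9  198.5] cm shift tool [ 9.48  0.81 -0.16] jaw ang -139.28 tilt 0.11 j6 0.65 F [-0.6 -0.2 -2.3] w 25.3
turn deg -0.07839104128919416
cross c [ 515.17 -208.92] ang mod90 42.16689327031051 n 812 rmax 16.4 area 44.0 122.0
clock 5.5667 pos [ 459.9 -133.6  199.1] cm shift tool [ 9.32  0.73 -0.09] jaw ang -139.24 tilt 0.03 j6 0.65 F [ 0.  -0.3 -2.4] w 25.1
turn deg -1.4060623061411093
```

View pics/wrist4.png

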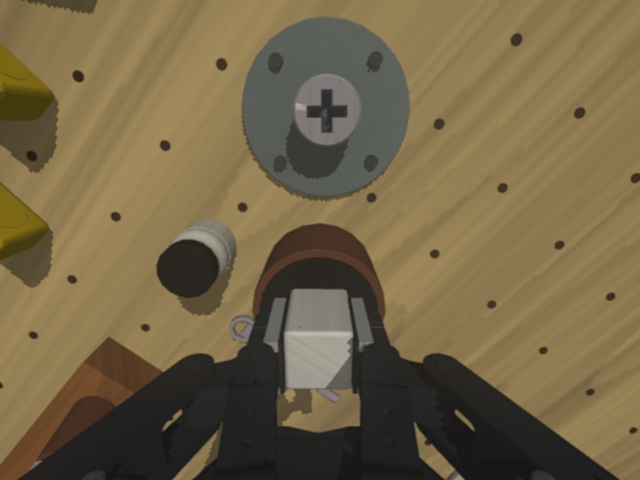

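The wrist view shows the nose at (327,110), with the cross nearly square to the gripper. I'll refine its centre with the nose rim and check the angle with an enlarged crop.

Run:
```python
from h import *
f=np.load('pics/w4.npz');p=f['p'];m=arm.camera_model('wrist');X=pts(m,f['d'])
mk=(abs(X[...,2]-48)<4)&(np.hypot(X[...,0]-515,X[...,1]+210)<40);q=X[mk];print(mk.sum(),q[:,2].mean(),cv2.minEnclosingCircle(np.float32(q[:,:2])))
# rim from colour: bright/pinkish nose vs flange, ray cast
# rectified top view, 0.1mm/px on z=48 plane, for viewing and minAreaRect of the cross
n=400;P=np.array(m['pose']);c0=np.array([515.2,-209.5])
th=np.radians(-139.24);ty=np.array([np.cos(th),np.sin(th)]);tx=np.array([-ty[1],ty[0]])*-1
R=Ro.from_quat(arm.read_state()['ee_rot']).as_matrix();tx=R[:2,0];ty=R[:2,1]
i,j=np.mgrid[0:n,0:n];W=c0+((n/2-i)*.15)[...,None]*tx+((j-n/2)*.15)[...,None]*ty
W=np.dstack([W,np.full((n,n),48.)]);C=(W-P[:3,3])@P[:3,:3]
u=(C[...,0]/C[...,2]*m['fx']+m['cx']).astype(np.float32);v=(C[...,1]/C[...,2]*m['fy']+m['cy']).astype(np.float32)
o=cv2.remap(p,u,v,cv2.INTER_CUBIC);cv2.imwrite('pics/rect4.png',o[...,::-1])
g=cv2.cvtColor(o,cv2.COLOR_RGB2GRAY)
b=((g<85)&(np.hypot(i-n/2,j-n/2)<130)).astype(np.uint8)
k,l,st,ce=cv2.connectedComponentsWithStats(b);
for t in range(1,k):
    if st[t,4]>500:
        y,x=np.where(l==t);print(st[t],ce[t],'mm x,y off',(n/2-ce[t][1])*.15,(ce[t][0]-n/2)*.15)
```

```text
3130 49.120927146982304 ((516.0074462890625, -208.18788146972656), 27.076684951782227)
[   88    97   211   212 21026] [193.2145439  202.88595073] mm x,y off -0.43289260915057354 -1.0178184152953504
```

View pics/rect4.png

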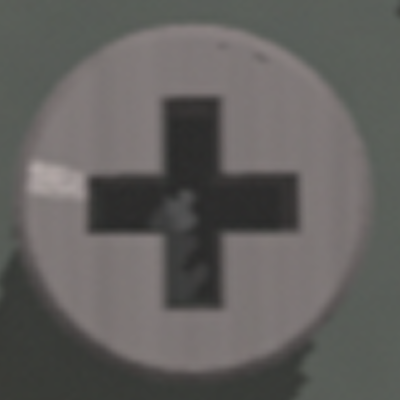

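Rectified cross: centre offset (−0.45, −1.0) mm from (515.2, −209.5), i.e. (515.7, −208.5), and about 1.3° off, which matches the 42.2° fit. Rack-to-nose displacement is (12.1, −470.5) from the wrist and (11.5, −470.2) from the top, so they agree within 0.6 mm. Now to a hover over the nose.

```bash
python3 -c "
from h import *
go(516,-209.2,138,42.1)"
```

```text
clock 5.5667 pos [ 459.9 -133.6  199.1] cm shift tool [9.39 0.68 6.11] jaw ang -139.24 tilt 0.03 j6 0.65 F [ 0.  -0.3 -2.4] w 25.1
turn deg -1.3391690358305937
```

Request:
servo_tool(
  rows=[
    {"fingers": 0, "x": 2.0, "y": 0.14, "z": 0, "turn": 0},
    {"fingers": 0, "x": 2.4, "y": 0.18, "z": 0, "turn": 0},
    {"fingers": 0, "x": 2.5, "y": 0.18, "z": 1.0, "turn": 0},
    {"fingers": 0, "x": 2.5, "y": 0.18, "z": 1.5, "turn": 0},
    {"fingers": 0, "x": 0, "y": 0, "z": 1.8, "turn": -1.35},
    {"fingers": 0, "x": 0, "y": 0, "z": 1.2, "turn": 0},
    {"fingers": 0, "x": 0, "y": 0, "z": 0.6, "turn": 0},
    {"fingers": 0, "x": 0, "y": 0, "z": 0, "turn": 0},
    {"fingers": 0, "x": 0, "y": 0, "z": 0, "turn": 0},
    {"fingers": 0, "x": 0, "y": 0, "z": 0, "turn": 0},
  ],
)

```text
clock: 6.4
position: [517.2, -209.0, 139.7]
ee_rot: [0.914, -0.405, 0.001, -0.0]
contact_force: [0.3, 0.4, -2.8]
gripper_width: 25.2
```

Run:
```python
from h import *
go(516,-209.2,138,42.1)
p,d=arm.get_image('scene')
go(516,-209.2,138,42.1)
m=arm.camera_model('scene');np.savez('pics/s5.npz',p=p,d=d)
cv2.imwrite('pics/scene5.png',cv2.resize(p[170:340,90:260],None,fx=3.5,fy=3.5,interpolation=cv2.INTER_CUBIC)[...,::-1])
p,d=arm.get_image('wrist');cv2.imwrite('pics/wrist5.png',p[...,::-1])
go(516,-209.2,138,42.1)
```

```text
clock 6.4 pos [ 517.2 -209.   139.7] cm shift tool [-0.07  0.11  0.17] jaw ang -137.79 tilt 0.15 j6 0.83 F [ 0.3  0.4 -2.8] w 25.2
turn deg 0.11433323083838332
clock 6.45 pos [ 517.2 -209.   139.8] cm shift tool [-0.06  0.11  0.18] jaw ang -137.79 tilt 0.16 j6 0.83 F [ 0.8  0.  -2.9] w 25.4
turn deg 0.10950333111964028
clock 6.5 pos [ 517.1 -209.   139.7] cm shift tool [-0.06  0.09  0.17] jaw ang -137.8 tilt 0.15 j6 0.83 F [ 0.2  0.3 -2.6] w 25.1
turn deg 0.099065154873756
```

View pics/scene5.png

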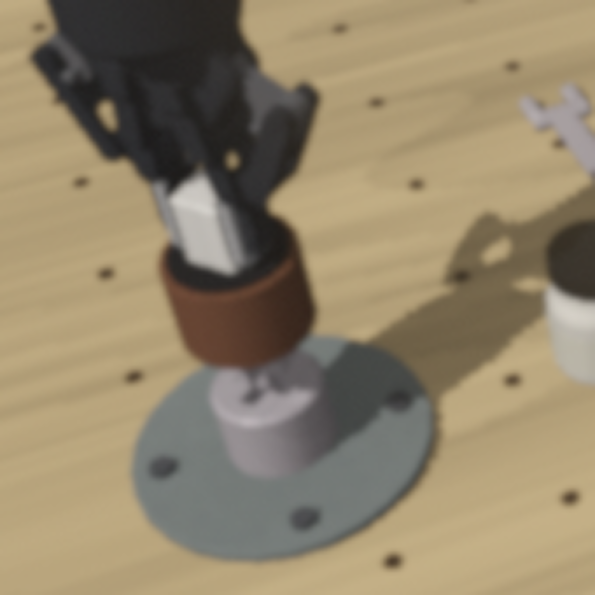

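The drum hangs over the nose at about (262,390) in the crop, in line with it. I'll apply the small correction and descend slowly, watching force and height. Stem contact is expected at TCP z ≈ 128.6, the plunger at 110.6 and home at 98.6.

Request:
servo_tool(
  rows=[
    {"fingers": 0, "x": -0.06, "y": 0.1, "z": 0, "turn": 0},
    {"fingers": 0, "x": 0, "y": 0, "z": 0.3, "turn": 0},
    {"fingers": 0, "x": 0, "y": 0, "z": 0.3, "turn": 0},
    {"fingers": 0, "x": 0, "y": 0, "z": 0.3, "turn": 0},
    {"fingers": 0, "x": 0, "y": 0, "z": 0.2, "turn": 0},
    {"fingers": 0, "x": 0, "y": 0, "z": 0.2, "turn": 0},
    {"fingers": 0, "x": 0, "y": 0, "z": 0.2, "turn": 0},
    {"fingers": 0, "x": 0, "y": 0, "z": 0, "turn": 0},
  ],
)

```text
clock: 7.17
position: [515.1, -209.4, 122.8]
ee_rot: [0.914, -0.405, -0.0, 0.0]
contact_force: [0.7, -0.9, -2.8]
gripper_width: 25.2
```

TCP is at 122.8 with no contact force, so the stem tip is already about 6 mm into the socket. Continuing.

Request:
servo_tool(
  rows=[
    {"fingers": 0, "x": 0, "y": 0, "z": 0.2, "turn": 0},
    {"fingers": 0, "x": 0, "y": 0, "z": 0.2, "turn": 0},
    {"fingers": 0, "x": 0, "y": 0, "z": 0.2, "turn": 0},
    {"fingers": 0, "x": 0, "y": 0, "z": 0.2, "turn": 0},
    {"fingers": 0, "x": 0, "y": 0, "z": 0.2, "turn": 0},
    {"fingers": 0, "x": 0, "y": 0, "z": 0, "turn": 0},
    {"fingers": 0, "x": 0, "y": 0, "z": 0, "turn": 0},
  ],
)

```text
clock: 7.75
position: [515.2, -209.4, 113.2]
ee_rot: [0.914, -0.405, -0.0, 0.0]
contact_force: [-0.0, 0.2, -3.4]
gripper_width: 24.9
```

```bash
python3 -c "
from h import *
go(516,-209.2,98.5,42.1)"
```

```text
clock 7.75 pos [ 515.2 -209.4  113.2] cm shift tool [ 0.04 -0.07  1.47] jaw ang -137.83 tilt 0.01 j6 0.83 F [-0.   0.2 -3.4] w 24.9
turn deg 0.06521293723608323
```

The stem is meshed about 15 mm deep with almost no side force. Pressing home against the spring.

Request:
servo_tool(
  rows=[
    {"fingers": 0, "x": 0, "y": 0, "z": 0.25, "turn": 0},
    {"fingers": 0, "x": 0, "y": 0, "z": 0.25, "turn": 0},
    {"fingers": 0, "x": 0, "y": 0, "z": 0.25, "turn": 0},
    {"fingers": 0, "x": 0, "y": 0, "z": 0.25, "turn": 0},
    {"fingers": 0, "x": 0, "y": 0, "z": 0.2, "turn": 0},
    {"fingers": 0, "x": 0, "y": 0, "z": 0.2, "turn": 0},
    {"fingers": 0, "x": 0, "y": 0, "z": 0, "turn": 0},
    {"fingers": 0, "x": 0, "y": 0, "z": 0, "turn": 0},
    {"fingers": 0, "x": 0, "y": 0, "z": 0, "turn": 0},
  ],
)

```text
clock: 8.5
position: [515.6, -209.6, 101.1]
ee_rot: [0.914, -0.405, 0.001, 0.0]
contact_force: [-2.8, 1.4, 7.8]
gripper_width: 25.4
```

Run:
```python
from h import *
go(515.2,-209.4,98.5,42.1)
p,d=arm.get_image('scene');cv2.imwrite('pics/scene6.png',cv2.resize(p[170:340,90:260],None,fx=3.5,fy=3.5,interpolation=cv2.INTER_CUBIC)[...,::-1])
go(515.2,-209.4,98.5,42.1)
```

```text
clock 8.5 pos [ 515.6 -209.6  101.1] cm shift tool [-0.04  0.02  0.26] jaw ang -137.79 tilt 0.09 j6 0.83 F [-2.8  1.4  7.8] w 25.4
turn deg 0.11325822954154319
clock 8.55 pos [ 515.6 -209.6  101.2] cm shift tool [-0.04  0.02  0.27] jaw ang -137.79 tilt 0.09 j6 0.83 F [-3.   0.8  9.4] w 24.9
turn deg 0.11249884932703935
```

View pics/scene6.png

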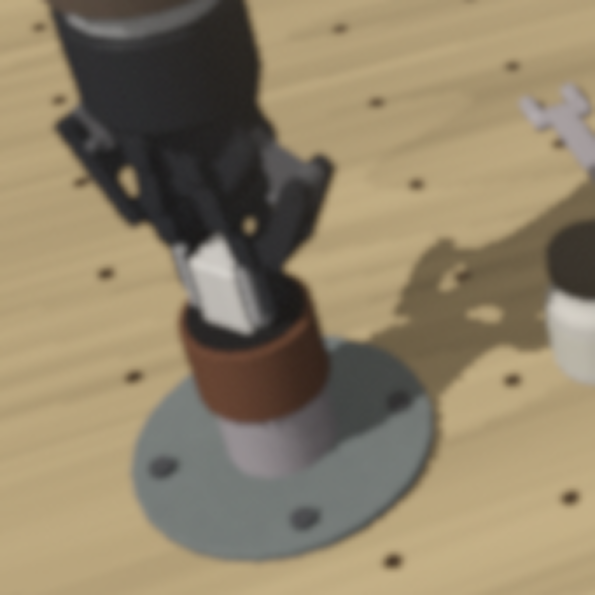

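The drum is nearly down: about 2.5 mm remain and the 8–9 N is spring force. I'll press on until the force rises at the hard stop.

Request:
servo_tool(
  rows=[
    {"fingers": 0, "x": 0, "y": 0, "z": 0.15, "turn": 0},
    {"fingers": 0, "x": 0, "y": 0, "z": 0.1, "turn": 0},
    {"fingers": 0, "x": 0, "y": 0, "z": 0, "turn": 0},
    {"fingers": 0, "x": 0, "y": 0, "z": 0, "turn": 0},
    {"fingers": 0, "x": 0, "y": 0, "z": 0, "turn": 0},
  ],
)

```text
clock: 8.97
position: [515.7, -209.6, 98.9]
ee_rot: [0.914, -0.405, 0.001, 0.0]
contact_force: [-2.7, 2.2, 9.4]
gripper_width: 25.5
```

Request:
servo_tool(
  rows=[
    {"fingers": 0, "x": 0, "y": 0, "z": 0.1, "turn": 0},
    {"fingers": 0, "x": 0, "y": 0, "z": 0, "turn": 0},
    {"fingers": 0, "x": 0, "y": 0, "z": 0, "turn": 0},
    {"fingers": 0, "x": 0, "y": 0, "z": 0, "turn": 0},
  ],
)

```text
clock: 9.3
position: [515.7, -209.6, 98.6]
ee_rot: [0.914, -0.405, 0.001, 0.0]
contact_force: [-4.4, 2.4, 13.6]
gripper_width: 25.5
```

Request:
servo_tool(
  rows=[
    {"fingers": 0, "x": 0, "y": 0, "z": 0.1, "turn": 0},
    {"fingers": 0, "x": 0, "y": 0, "z": 0.1, "turn": 0},
    {"fingers": 0, "x": 0, "y": 0, "z": 0, "turn": 0},
    {"fingers": 0, "x": 0, "y": 0, "z": 0, "turn": 0},
    {"fingers": 0, "x": 0, "y": 0, "z": 0, "turn": 0},
  ],
)

```text
clock: 9.72
position: [515.7, -209.7, 98.6]
ee_rot: [0.914, -0.405, 0.001, 0.0]
contact_force: [-7.1, 4.5, 23.2]
gripper_width: 25.1
```

Run:
```python
from h import *
s,m,p,d,T=head();cv2.imwrite('pics/wrist7.png',p[...,::-1])
go(515.2,-209.4,98.5,42.1)
X=pts(m,d)
print('head top tool z',np.median(T[340:375,300:335,2]),'world z',np.median(X[340:375,300:335,2]), 'disc z',np.median(X[268:280,310:330,2]))
p,d=arm.get_image('scene');cv2.imwrite('pics/scene7.png',cv2.resize(p[170:340,90:260],None,fx=3.5,fy=3.5,interpolation=cv2.INTER_CUBIC)[...,::-1])
cv2.imwrite('pics/scene7full.png',p[...,::-1])
m=arm.camera_model('scene');X=pts(m,d)
# disc/head z in scene
r=X[:,:,2];k=(np.hypot(X[...,0]-515.5,X[...,1]+209)<14)&(r>100);print('scene head top pts',np.percentile(r[k],[50,90,95,99]) if k.sum() else None)
k=(np.hypot(X[...,0]-515.5,X[...,1]+209)<31)&(np.hypot(X[...,0]-515.5,X[...,1]+209)>22)&(r>80)&(r<105);print('disc z',np.median(r[k]),k.sum())
go(515.2,-209.4,98.5,42.1)
```

```text
clock 9.7667 pos [ 515.7 -209.7   98.6] cm shift tool [-0.06  0.02  0.01] jaw ang -137.73 tilt 0.16 j6 0.83 F [-7.1  4.6 22.8] w 25.1
turn deg 0.17446929324677285
head top tool z -33.07217924309466 world z 131.6488777065594 disc z 95.66135500449423
scene head top pts [196.03314151 457.98086046 458.15332476 458.43004338]
disc z 93.3877190906411 327
clock 9.8167 pos [ 515.7 -209.7   98.6] cm shift tool [-0.06  0.02  0.01] jaw ang -137.73 tilt 0.16 j6 0.83 F [-7.3  4.5 23.7] w 25.7
turn deg 0.16821855606048075
```

View pics/scene7.png

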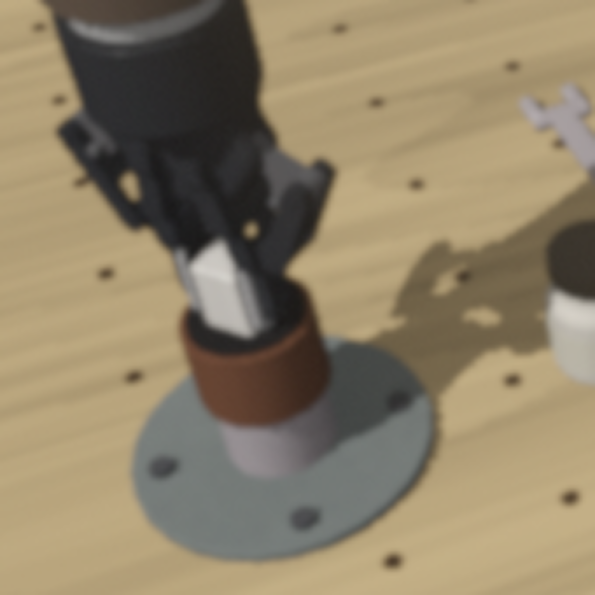

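View pics/scene7full.png

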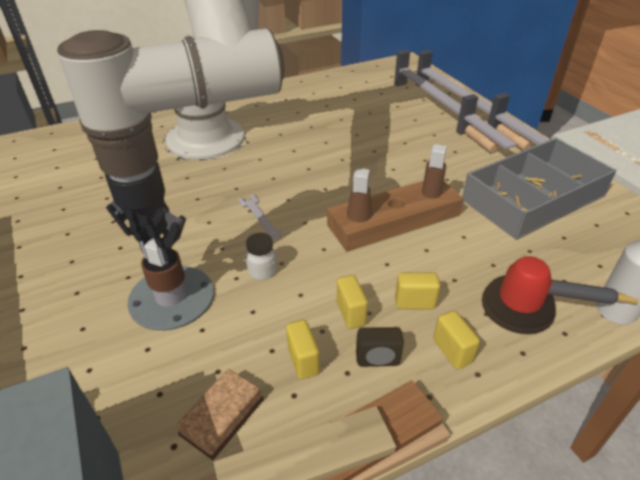

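The TCP stays at 98.6 mm, the predicted home height, while the push rose to 23 N. The drum's top face reads 93.4 mm against the 93 mm it should be. Everything else stands where it was, so I'm handing in.

```bash
python3 -c "
from bench import arm
print(arm.job_done())"
```

```text
the job is handed in; nothing more can be done
None
```

I lifted the wide drum out of the rack's middle hole, turned it about 7° to match the socket, and pushed it home on the spindle nose. I handed in at about 9.8 s, with the gripper still holding and pressing it; no verdict is reported.

**Seating:**
- **Height:** The tool stopped at 98.6 mm, the predicted home height, and stayed there while the push rose from 14 to 23 N. That means it is on the hard stop, not only on the spring.
- **Drum top:** The scene camera put the top face at 93.4 mm; it should be 93 mm.
- **Tilt and grip:** The tool's tilt was 0.16° and the finger opening about 25 mm, with no sign of slipping.
- **Bystanders:** The other two drums, jar, spanner, cork block and tape measure looked unmoved in the last picture; I did not re-measure them.

**Disagreements:**
- **Wrist vs top camera:** They differed by about 2 mm in y at both the rack and the nose. The move between the two agreed within 0.6 mm, so I used relative positions.
- **Wrist depth at the end:** It read the drum's top about 2 to 3 mm high (95.7 mm). The scene camera and the arm's own height agree with each other, so I take this as that camera's offset.
- **Side force:** About 8 N remained at the end, probably the arm's sideways give under the push.
- **First moves:** My first three move calls were refused because the rows lacked keys; nothing moved.

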